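Draw the fossil under the magnifier

TASK

Hook a fingertip behind the upright lip at one end of the white specimen carriage and draw the carriage along its rail until the dish with the fossil is centred beneath the magnifier's lens, then move clear. Do not pinch the lip, and let the dish ride along untouched in its seat. Do not touch the magnifier and leave the bottle, the measuring cylinder and the test-tube rack where they stand.

Things in the scene. Friction and masses are not known exactly. Their poses are not given: they have to be found in the camera images.
- lip (a point): Middle of the inner (dish-side) face of the white carriage's upright end lip, 17 mm above the deck. The lip: 80 mm wide, 9 mm thick, its top 64 mm above the bench. Deck behind it: 30 mm above the bench, 90 mm wide, flat and empty for 215 mm, up to the dish's seat. Axes: x along the rail from lip to dish, y across it, z up. The carriage is drawn along -x.
- lip_inner: The inner, dish-side half of the lip: a plate 4 mm thick, 80 mm wide, 34 mm high. Origin at the middle of its lower edge, on the deck.
- lip_outer: The outer half of the same lip: a plate 5 mm thick, 80 mm wide, 30 mm high, with a blank paper label, fixed flat against the outside of lip_inner. Pressing on both halves at once counts as pinching the lip.
- carriage (a joint): How far the carriage has been drawn along its rail towards its lip end, m: 0 where it starts, stops at -0.01 and 0.18. It slides in either direction with about 2 N of friction plus a little damping, carries no spring and stays where it is left. The distance still to draw (some 60 to 125 mm) differs from run to run.
- seat (a point): Centre of the dish's seat on the deck's upper face, 260 mm behind the inner face of the lip; axes as lip. Four tabs 5 mm high stand round it with about 2.5 mm of play to the dish.
- dish: Loose clear round dish, 60 mm in diameter, 14 mm high, 60 g plus or minus, with a brown spiral fossil in it, sitting in the seat. Origin at the centre of its underside.
- dish_center (a point): Centre of the dish, 7 mm above its underside.
- magnifier: Fixed magnifier stand: black base 100 x 70 x 18 mm on the bench beside the rail (on its -y side, away from the robot), steel post 100 mm high, 120 mm from the rail's centre line, and an arm that carries the lens above the rail. Origin at bench level straight below the lens. Axes as the rail's.
- lens_center (a point): Centre of the magnifier's round lens, 88 mm above the bench, straight above the centre line of the rail; glass 90 mm in diameter in a black rim 104 mm across and 14 mm high. At the finish the lip stands about 260 mm from the point below it.
- wash_bottle: Loose white plastic bottle, 60 mm in diameter, 165 mm high, near the dish end of the rail, on the magnifier stand's side. Origin at the centre of its underside.
- cylinder: Loose clear measuring cylinder with a blue collar, 28 mm tube on a 66 mm foot, 175 mm high, near the dish end of the rail, on the magnifier stand's side. Origin at the centre of its underside.
- tube_rack: Loose wooden test-tube rack, 220 mm along its x, 65 mm across, with glass tubes up to 145 mm above the bench, behind the rail, on the magnifier stand's side. Origin at the centre of its underside.
Things that resemble listed ones, but are neither listed nor needed, are in the scene too. What is meant by the magnifier is not red or yellow, and is the smaller of those in its own colour.

How it is judged:
By the outcome, as a careful person would: the job done as asked, in the order asked, and still so for the second after the job is handed in, with the robot touching nothing.
It also fails if it takes over 42 s, if anything falls off the work surface, if the arm or the gripper's body presses on something with over 40 N, if the wrist force passes 120 N, or if a joint passes its speed limit or range.

ROBOT

A 6-joint arm with a two-finger parallel gripper is mounted at the origin on the work surface. World frame = base frame: x ahead of the robot, y to its left, z up, the work surface at z = 0. Lengths are in mm, angles in rad, forces in N, time in s.
With the tool pointing down it reaches from about 275 to 750 mm from the base axis. Payload 10.2 kg.
Tool frame: the origin (TCP) lies at the very end of the fingers, on their centre line; the grasp point (between the pads) lies 19 mm behind it (ctrl.hold_point_z is the distance from the TCP to the grasp point, in mm); z points along the fingers, y is the direction in which the jaws open and shut (so a half turn about z gives the same grasp; the last joint's range is limited). The gripper opens to 85 mm and grips with 20 to 120 N. Pads are 22 mm wide; open, the fingers measure 114 mm over their backs; the gripper's body (76 mm by 85 mm) begins 54 mm behind the grasp point. The pads swing forward as they close: fully open they stand 13 mm farther back than shut.
Start: joints at [1.058, 0.313, 1.498, -0, 1.331, -0.223], TCP at [150.037, 503.11, 231.294] pointing down, gripper open.
Joint ranges: [-2.94, 2.94], [-0.97, 2.17], [0.19, 2.56], [-1.23, 4.37], [0.02, 3.11], [-2.88, 2.88]. Speed limits (rad/s): [2.39, 2.39, 3.01, 3.14, 3.14, 3.14].

INTERFACE

Orientations are given as a unit quaternion [w, x, y, z].
In Python, from rig import readout, cams, workorder, spotter, ctrl gives the robot as it stands.
- The arm moves only by the tool step_arm, never from a script. Its argument "plan" is text: rows parted by semicolons, each of 5 numbers parted by spaces: the shift along the tool's x, y, z in cm, then the turn about the tool's z in degrees, then the opening in per cent of the stroke, from 0 (shut) to 100 (fully open). In form: x y z twist gripper; .... A call has 1 to 10 rows; each row is the pose to reach, as a shift and turn from the pose commanded when the call began, along the tool's axes at that moment; what a row does not reach only later rows make up. A row lasts 1/10 s, in which the tool goes at most 50 mm and 8.59 degrees, less where a joint would pass 70% of its speed; a pose out of reach is approached as far as the arm can. A call with a gripper value outside its range is refused whole. The fingers move at their own pace and stop on an object; "grip_force" is the grip in N (left out, the last holds). Time passes only in rows, so rows that repeat a pose let the fingers close. It gives the time, the measured TCP pose, the force and the opening at its end, in the units of the state.
- readout.sense(): the state, without advancing time (a new reading comes with each control period).
- cams.capture(name): name is "scene" or "side" or "wrist"; returns (picture, depth): 384x512x3 uint8, red, green, blue; 384x512 float32, mm along the optical axis (not along the pixel's ray), 0 where there is no reading.
- cams.camera_info(name): a dict with "vfov" (degrees; the focal length in pixels is half the picture's height over the tangent of half this angle, whatever the lens; pixels are square), "cx", "cy" (the principal point, pixels), "k1" (the pictures are not rectified: a ray, as slopes to the right and down, at radius r is drawn at 1 + k1 r^2 times it, then the intrinsics apply), "rvec" (rotation vector, rad) and "tvec" (3), from world to camera coordinates, as OpenCV has them. Camera axes: x right, y down, z forward; pixel columns grow to the right and rows downward; lengths in mm; the calibration is good to about 2 mm. A picture is of the moment at which its call begins: read the wrist's pose just before it. camera_info takes no time and is no camera call; for the wrist camera it gives the pose at the moment of the call.
- workorder.finish_job(): hands the job in, once; it reports no verdict.
Trained networks look in the newest picture that a camera, given by its name, has taken for a name from the list of things; names that differ only in an ending like _2 or _b are one class to them, and where a whole thing is asked for, a point or a joint stands for the part that bears it (a point fixed in the world has none). Each returns a list of dicts, best first, with "conf" (0 to 1); they miss things now and then, are a little off and sometimes report something else, mostly with a low value. They report only what shows in the picture. A call takes as long as a camera call. They do not tell look-alikes from the thing itself.
- spotter.regions_of(camera, target): "pixels" (384x512 bool, what is visible of it) and "extent" ([centre column, centre row, width, height] in pixels, round what is visible of it).
The state is a dict: "time_s": time; "joints": joint angles; "dq": joint speeds; "tau": joint torques, N m; "eef_pos": TCP position; "ee_rot": TCP orientation; "force": force on the tool from outside, world axes, zero at the start; "wrist_torque": the same for the moment, N m; "grip_width": opening from 0.0 (shut) to 1.0 (fully open).
Only numpy, scipy, OpenCV 4.12 (cv2) and the standard library are available. Lean on these libraries where they do the work, as an engineer would, in place of code of your own. Each camera call takes 0.05 s, during which the arm holds its last target. There are 200 camera calls.

## Working session

There is one attempt and no reset: what is moved stays moved. The work goes in short steps, Python scripts to look and compute and a tool call to move; the robot and the scene stay as the last step left them, time stands still between calls to the robot, and variables do not carry over. Pictures are saved under pics/ and viewed, about 8 in all and at most 12, crops included, and the job is handed in when it is done.

Besides the shell and the picture viewer there is one more tool, called after "Call:" by a JSON object that holds its "api" and its "payload", one argument or row to a line. step_arm: Moves the arm, as the interface text tells. Its arguments: {"type":"object","properties":{"plan":{"type":"string"},"grip_force":{"type":"number"}},"required":["plan"]}

```bash
mkdir -p pics
cat > h.py <<'E'
import numpy as np, cv2
from rig import readout, cams, workorder, spotter, ctrl
def ci(n):
    i=cams.camera_info(n); f=192/np.tan(np.radians(i["vfov"])/2)
    R=cv2.Rodrigues(np.array(i["rvec"],float))[0]; return i,f,R,np.array(i["tvec"],float)
def K(i,f): return np.array([[f,0,i["cx"]],[0,f,i["cy"]],[0,0,1]]),np.array([i["k1"],0,0,0],float)
def rays(n,uv):
    i,f,R,t=ci(n); k,d=K(i,f)
    return cv2.undistortPoints(np.array(uv,float).reshape(-1,1,2),k,d).reshape(-1,2),R,t
def cloud(n,uv,z):
    s,R,t=rays(n,uv); return (np.c_[s,np.ones(len(s))]*np.array(z)[:,None]-t)@R
def onplane(n,uv,h):
    s,R,t=rays(n,uv); d=np.c_[s,np.ones(len(s))]@R; c=-t@R
    return c+d*((h-c[2])/d[:,2])[:,None]
def proj(n,P):
    i,f,R,t=ci(n); k,d=K(i,f)
    return cv2.projectPoints(np.array(P,float).reshape(-1,1,3),np.array(i["rvec"],float),t,k,d)[0].reshape(-1,2)
def snap(n,fn=None):
    p,z=cams.capture(n)
    if fn: cv2.imwrite("pics/"+fn,p[:,:,::-1])
    return p,z
E
python3 - <<'E'
from h import *
ims=[]
for n in ("scene","side"):
    p,z=snap(n); np.savez(n+"0.npz",p=p,z=z)
    cv2.imwrite(f"pics/{n}0.png",cv2.resize(p[:,:,::-1],(768,576)))
    i,f,R,t=ci(n); print(n,(-t@R).round(),f)
    for c in ("lip","dish","magnifier","carriage"):
        for r in spotter.regions_of(n,c)[:4]:
            m=r["pixels"]&(z>0); v,u=np.nonzero(m)
            P=cloud(n,np.c_[u,v],z[m]) if len(u) else np.zeros((1,3))
            print(c,round(r["conf"],2),np.round(r["extent"]),np.median(P,0).round(),P.min(0).round(),P.max(0).round())
print(readout.sense())
E
```

```text
scene [1140.  768.  738.] 415.60061563659355
lip 0.69 [210. 198. 104.  63.] [571.  59.  29.] [476. -88.  -4.] [701. 246. 165.]
dish 0.89 [240. 210.  24.  16.] [546. 181.  38.] [517. 151.  28.] [577. 209.  46.]
magnifier 0.97 [202. 210.  67.  83.] [615. 107.  87.] [502.  28.  -3.] [710. 159. 102.]
magnifier 0.9 [218. 138.  63.  53.] [ 357. -123.   81.] [  81. -288.   -7.] [432. -61. 102.]
magnifier 0.89 [302. 171.  81.  88.] [369. 220. 100.] [-9.  1. -6.] [460. 302. 134.]
magnifier 0.64 [370. 266. 118. 133.] [544. 541. 113.] [172. 387.  -6.] [634. 611. 139.]
carriage 0.72 [213. 196. 110.  68.] [571.  59.  29.] [498. -87.  16.] [612. 229.  65.]
side [ 301. -529.  777.] 403.68997500082713
lip 0.93 [288. 241.  91. 102.] [552.  -3.  31.] [500. -94.  -1.] [633. 221.  82.]
dish 0.48 [258. 202.  13.  14.] [533. 197.  40.] [517. 167.  32.] [558. 208.  46.]
magnifier 0.92 [209. 122.  98.  55.] [495. 528. 123.] [343. 454.  -2.] [658. 825. 143.]
magnifier 0.82 [172. 203. 120.  69.] [296. 199. 119.] [153. 114.  -4.] [458. 410. 137.]
magnifier 0.69 [206. 325. 111.  64.] [ 305. -133.   90.] [ 219. 
[... 174 characters left out ...]
0. -94.  -0.] [621. 256.  80.]
{'time_s': 0.5, 'joints': array([ 1.05760175e+00,  3.12962036e-01,  1.49772964e+00, -3.59550137e-06,
        1.33098193e+00, -2.23404932e-01]), 'dq': array([ 0.00102977, -0.00041466,  0.00038073, -0.00110371,  0.0015427 ,
        0.00188102]), 'tau': array([-7.96046043e-04, -4.11930227e+01, -2.59768242e+01, -1.53807077e-04,
        5.98054794e-04,  9.66837010e-08]), 'eef_pos': array([150.03449139, 503.10580755, 231.2512445 ]), 'ee_rot': array([-1.29432124e-05,  1.44387933e-01,  9.89521158e-01, -3.83899881e-05]), 'force': array([ 0.63012791, -0.28662402, -0.30713724]), 'wrist_torque': array([0.04358414, 0.03824408, 0.00032056]), 'grip_width': 1.0003997935935252}
```

View pics/scene0.png

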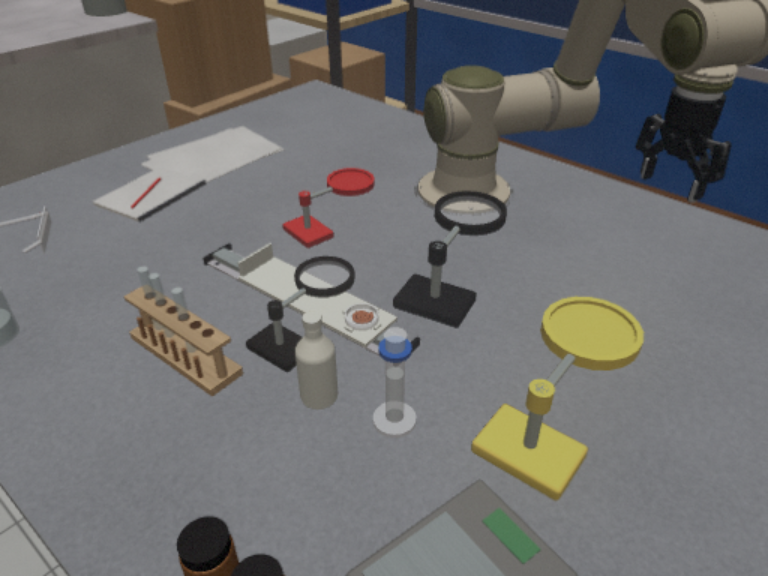

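View pics/side0.png

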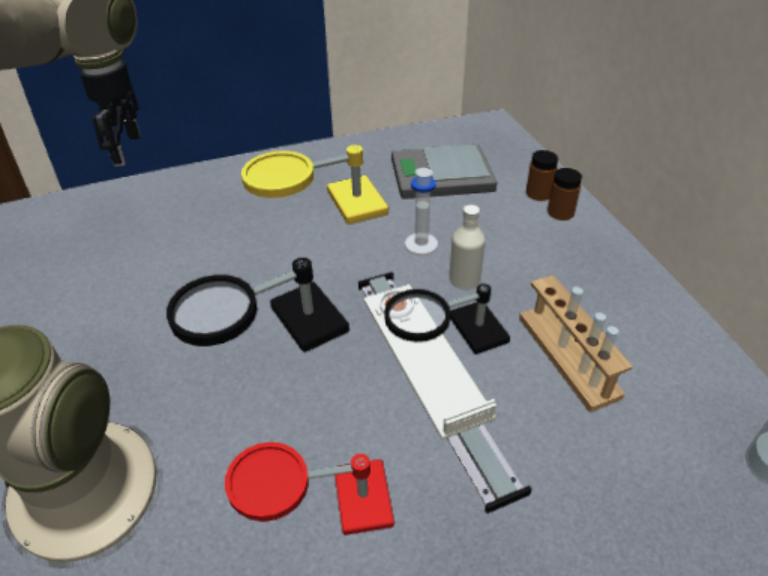

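The target is the small black magnifier over the rail, with its lens at about (417,313) in the side view and (325,275) in the scene view. The lip is at about (470,415) in the side view and (255,260) in the scene view, and the dish is at about (398,303) and (362,317). Next I'll measure the axis, lip, dish and lens.

```bash
cat > meas.py <<'E'
from h import *
def full(n,z):
    v,u=np.nonzero(z>0); P=np.full(z.shape+(3,),np.nan); P[v,u]=cloud(n,np.c_[u,v],z[v,u]); return P
def circ(Q):
    for _ in range(6):
        A=np.c_[2*Q,np.ones(len(Q))]; s=np.linalg.lstsq(A,(Q**2).sum(1),rcond=None)[0]
        r=np.sqrt(s[2]+s[:2]@s[:2]); e=np.abs(np.hypot(*(Q-s[:2]).T)-r); Q=Q[e<max(2.5*np.median(e),1)]
    return s[:2],r,len(Q)
def run(d):
  for n in ("scene","side"):
    p,z=d[n]; P=full(n,z); x,y,h=P[...,0],P[...,1],P[...,2]; g=p.astype(int).max(2); 
    box=(x>470)&(x<680)&(y>-250)&(y<280)
    # deck
    m=box&(h>24)&(h<36)&(g>140)&(np.ptp(p.astype(int),axis=2)<40)
    cnt=cv2.connectedComponentsWithStats(m.astype(np.uint8)); k=1+np.argmax(cnt[2][1:,4]); m=cnt[1]==k
    D=P[m]; r=cv2.minAreaRect(D[:,:2].astype(np.float32)); print(n,"deck",np.round(np.median(D[:,2]),1),np.round(r[0]),np.round(r[1]),np.round(r[2],2)); print(cv2.boxPoints(r).round(1).tolist())
    # lip
    L=P[box&(h>46)&(h<68)&(g>110)&(y<20)]; 
    rl=cv2.minAreaRect(L[:,:2].astype(np.float32)) ; print(" lip",len(L),L[:,2].max().round(1),[np.round(a,2) for a in rl],np.median(L,0).round(1))
    T=L[L[:,2]>59]; print(" liptop",len(T),[np.round(a,2) for a in cv2.minAreaRect(T[:,:2].astype(np.float32))])
    # lens rim
    m=box&(h>78)&(h<100)&(g<75)&(np.hypot(x-580,y-105)<80); Q=P[m]
    T=Q[Q[:,2]>92]; print(" rim all",circ(Q[:,:2]),"top",len(T),circ(T[:,:2]), Q[:,2].max())
  return
if __name__=="__main__":
    run({n:(lambda f:(f["p"],f["z"]))(np.load(n+"0.npz")) for n in ("scene","side")})
    for n in ("scene","side"):
        f=np.load(n+"0.npz"); im=cv2.resize(f["p"][:,:,::-1],None,fx=4,fy=4,interpolation=cv2.INTER_CUBIC)
        a=im[610:960,500:1250] if n=="scene" else im[700:1300,900:1400]
        cv2.imwrite(f"pics/{n}_crop.png",a)
E
python3 meas.py
```

```text
scene deck 28.6 [550. 136.] [ 93. 177.] 3.29
[[498.6000061035156, 221.1999969482422], [508.70001220703125, 45.0], [601.4000244140625, 50.29999923706055], [591.2999877929688, 226.60000610351562]]
 lip 39 65.4 [array([566.76, -82.39]), array([81.25, 12.72]), np.float64(3.59)] [575.  -81.1  62. ]
 liptop 29 [array([565.45, -82.28]), array([78.57,  7.68]), np.float64(7.01)]
 rim all (array([554.49524093,  99.47326267]), np.float64(48.89615658536776), 290) top 172 (array([553.86500095,  98.06561986]), np.float64(48.95206088071698), 171) 96.18152028741021
side deck 30.6 [556.  65.] [ 92. 314.] 4.23
[[498.3999938964844, 218.60000610351562], [521.5999755859375, -94.30000305175781], [613.0999755859375, -87.5999984741211], [589.9000244140625, 225.3000030517578]]
 lip 299 67.4 [array([565.51, -86.57]), array([81.08, 12.43]), np.float64(5.47)] [564.2 -87.8  60. ]
 liptop 174 [array([565.62, -85.83]), array([80.37, 10.99]), np.float64(5.47)]
 rim all (array([552.60695556,  92.10289442]), np.float64(48.584037104226375), 338) top 326 (array([553.05773714,  93.88252035]), np.float64(48.67804619245091), 317) 98.20316153512697
```

View pics/side_crop.png

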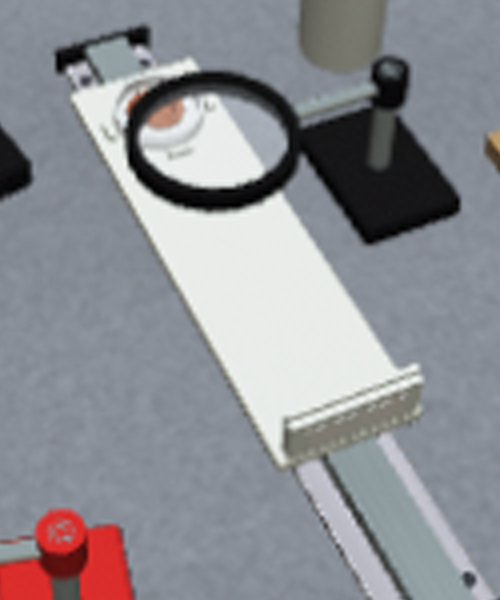

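View pics/scene_crop.png

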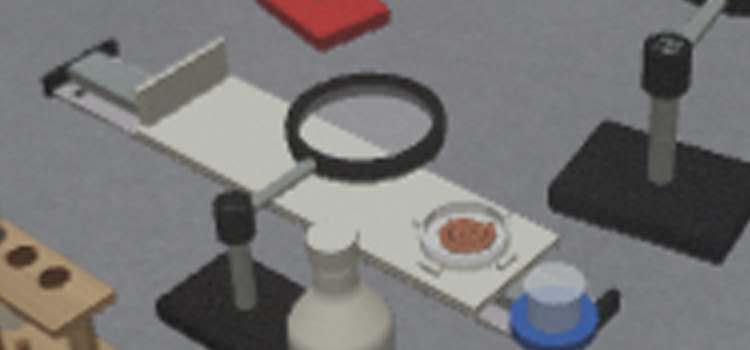

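The side crop shows the lip inner face at about (350,405) and the rim at about (215,140). The scene crop shows the dish in its seat at about (465,235) and the rim at about (365,127). I'll fit dish and rim silhouettes and compute the first shift.

```bash
cat > fit.py <<'E'
from meas import *
from scipy.optimize import minimize
a=np.linspace(0,2*np.pi,60)
def hull(n,x,y,r,z0,z1):
    P=[(x+r*np.cos(t),y+r*np.sin(t),h) for h in (z0,z1) for t in a]
    m=np.zeros((384*4,512*4),np.uint8); q=proj(n,P)*4+1.5
    cv2.fillConvexPoly(m,cv2.convexHull(q.round().astype(np.int32)),1); return m
def fit(n,mask,x0,r,z0,z1):
    M=cv2.resize(mask.astype(np.uint8),None,fx=4,fy=4,interpolation=cv2.INTER_NEAREST)
    f=lambda s:-(lambda h:(h&M).sum()/(h|M).sum())(hull(n,s[0],s[1],r,z0,z1))
    o=minimize(f,x0,method="Nelder-Mead",options=dict(initial_simplex=np.array(x0)+[[0,0],[8,0],[0,8]],xatol=.2)); return o.x.round(1),round(-o.fun,3)
def fill(m):
    c=np.argwhere(m)[:,::-1].astype(np.int32); o=np.zeros(m.shape,np.uint8); cv2.fillConvexPoly(o,cv2.convexHull(c),1); return o
def lens(n,p,z):
    P=full(n,z); m=(p.max(2)<75)&(P[...,2]>76)&(np.hypot(P[...,0]-553,P[...,1]-96)<58)
    return fit(n,fill(m),(553,96),52,81,95)
def dish(n,x0):
    r=spotter.regions_of(n,"dish")
    for q in r[:2]:
        print(n,"dish",round(q["conf"],2),q["pixels"].sum(),fit(n,fill(q["pixels"]),x0,30,30,44))
E
python3 - <<'E'
from fit import *
for n in ("scene","side"):
    f=np.load(n+"0.npz"); print(n,"lens",lens(n,f["p"],f["z"]))
dish("scene",(546,180))
from scipy.spatial.transform import Rotation as Ro
s=readout.sense(); q=s["ee_rot"]; R=Ro.from_quat(np.r_[q[1:],q[0]])
print("shift cm",(R.inv().apply(np.array([562.4,-39.6,140])-s["eef_pos"])/10).round(2), R.as_matrix().round(3).tolist(), s["time_s"])
E
```

```text
scene lens (array([552.5,  97.5]), np.float64(0.963))
side lens (array([553.7,  96.9]), np.float64(0.97))
scene dish 0.89 323 (array([545.6, 180. ]), np.float64(0.907))
shift cm [-55.03 -40.22   9.13] [[-0.958, 0.286, -0.0], [0.286, 0.958, -0.0], [-0.0, -0.0, -1.0]] 0.55
```

Call:
{"api": "step_arm", "payload": {
  "plan": "-55 -40.2 2 69.4 0; -55 -40.2 2 69.4 0; -55 -40.2 2 69.4 0; -55 -40.2 2 69.4 0; -55 -40.2 2 69.4 0; -55 -40.2 2 69.4 0; -55 -40.2 2 69.4 0; -55 -40.2 2 69.4 0; -55 -40.2 2 69.4 0; -55 -40.2 2 69.4 0"
}}

```text
time_s: 1.55
eef_pos: [453.4, 103.2, 216.8]
ee_rot: [0.0, 0.682, 0.731, 0.0]
force: [1.0, 0.7, -0.1]
grip_width: 0.0
```

```bash
cat > go.py <<'E'
import sys
from h import *
from scipy.spatial.transform import Rotation as Ro
def go(T):
    s=readout.sense(); q=s["ee_rot"]; R=Ro.from_quat(np.r_[q[1:],q[0]]); X=R.as_matrix()
    print("pos",s["eef_pos"].round(1),"xang",np.degrees(np.arctan2(X[1,0],X[0,0])).round(1),"toolz",X[:,2].round(3),"shift cm",(R.inv().apply(np.array(T)-s["eef_pos"])/10).round(2),"F",s["force"].round(1),"t",s["time_s"],"g",round(s["grip_width"],2))
if __name__=="__main__": go([float(v) for v in sys.argv[1:4]])
E
python3 go.py 562.4 -39.6 140
```

```text
pos [453.4 103.2 216.8] xang 93.9 toolz [ 0.001  0.    -1.   ] shift cm [-15.     9.89   7.69] F [ 1.   0.7 -0.1] t 1.55 g 0.0
```

Call:
{"api": "step_arm", "payload": {
  "plan": "-15 9.9 3 0 0; -15 9.9 3 0 0; -15 9.9 3 0 0; -15 9.9 3 0 0; -15 9.9 7.7 0 0; -15 9.9 7.7 0 0; -15 9.9 7.7 0 0"
}}

```text
time_s: 2.25
eef_pos: [561.4, -37.1, 140.2]
ee_rot: [-0.001, 0.682, 0.731, -0.0]
force: [0.3, -0.7, 0.9]
grip_width: 0.001
```

```bash
python3 go.py 562.4 -39.6 40
python3 - <<'E'
from meas import *
p,z=snap("wrist","w1.png"); P=full("wrist",z); h=P[...,2]
m=(h>55)&(h<72)&(P[...,1]<-60); print("liptop",m.sum(),np.median(P[m],0).round(1),[np.round(v,2) for v in cv2.minAreaRect(P[m][:,:2].astype(np.float32))])
d=(h>24)&(h<36)&(p.min(2)>130); print("deck",np.median(h[d]))
b=P[d&(P[...,1]<-40)]; print(b.min(0) if len(b) else 0, b.max(0) if len(b) else 0)
E
```

```text
pos [561.4 -37.1 140.2] xang 94.0 toolz [-0.001  0.    -1.   ] shift cm [-0.26  0.09 10.02] F [ 0.3 -0.7  0.9] t 2.25 g 0.0
liptop 973 [593.8 -88.2  61.9] [array([ 589.67, -103.79]), array([407.98,  45.54]), np.float64(4.27)]
deck 31.6457235697821
[520.12872652 -93.76094706  28.81955292] [612.57944423 -40.00371499  35.91988138]
```

View pics/w1.png

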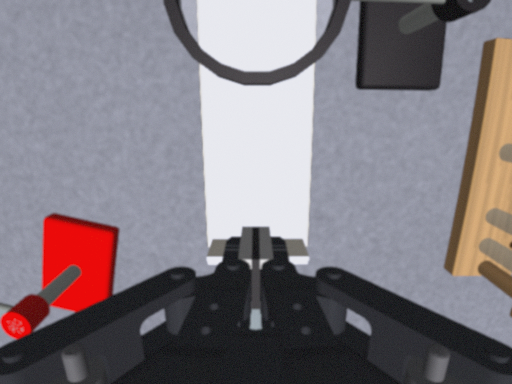

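The wrist view shows the shut fingers, with tips at about (256,240), on the carriage's centre line. The lip is at about (258,250) and the deck is straight in view. I'll descend behind the lip.

Call:
{"api": "step_arm", "payload": {
  "plan": "0 0.1 4 0 0; 0 0.1 7.5 0 0; 0 0.1 8.5 0 0; 0 0.1 9.3 0 0; 0 0.1 9.7 0 0; 0 0.1 9.7 0 0; 0 0.1 9.7 0 0"
}}

```text
time_s: 3.0
eef_pos: [563.3, -37.6, 43.8]
ee_rot: [0.001, 0.682, 0.731, 0.0]
force: [0.6, -0.1, -0.3]
grip_width: -0.004
```

```bash
python3 go.py 564.6 -68.5 42
python3 - <<'E'
from h import *
p,z=snap("side"); im=cv2.resize(p[:,:,::-1],None,fx=4,fy=4,interpolation=cv2.INTER_CUBIC)
cv2.imwrite("pics/s1.png",im[700:1300,850:1500])
E
```

```text
pos [563.3 -37.6  43.8] xang 94.0 toolz [ 0.002 -0.001 -1.   ] shift cm [-3.09 -0.08  0.19] F [ 0.6 -0.1 -0.3] t 3.0 g -0.0
```

View pics/s1.png

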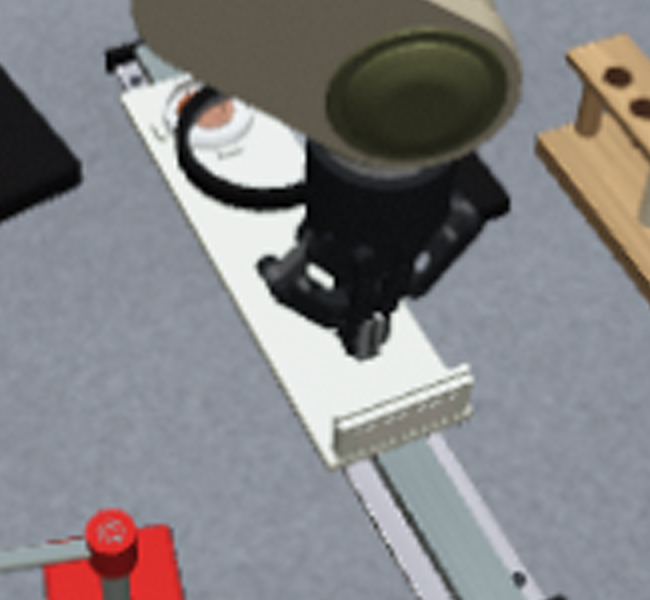

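Fingertips (365,350) are on the deck behind the lip, with its inner face at about (405,415). I'll draw gently, about 68 mm past expected contact, and then check.

Call:
{"api": "step_arm", "payload": {
  "plan": "-0.6 0 0.3 0 0; -1.4 0 0.3 0 0; -2 0 0.3 0 0; -2.3 0 0.3 0 0; -2.5 0 0.3 0 0; -2.7 0 0.3 0 0; -2.9 0 0.3 0 0; -3.1 0 0.3 0 0; -3.3 0 0.3 0 0; -3.5 0 0.3 0 0"
}}

```text
time_s: 4.05
eef_pos: [565.1, -72.4, 39.6]
ee_rot: [-0.0, 0.682, 0.731, 0.0]
force: [0.1, 1.7, -0.1]
grip_width: 0.0
```

Call:
{"api": "step_arm", "payload": {
  "plan": "-0.4 0 0 0 0; -0.8 0 0 0 0; -1.2 0 0 0 0; -1.7 0 0 0 0; -2.2 0 0 0 0; -2.7 0 0 0 0; -3.2 0 0 0 0; -3.6 0 0 0 0; -3.9 0 0 0 0; -4 0 0 0 0"
}}

```text
time_s: 5.05
eef_pos: [567.9, -112.6, 39.6]
ee_rot: [0.0, 0.682, 0.731, -0.0]
force: [2.3, 2.3, -0.0]
grip_width: -0.003
```

```bash
python3 go.py 570 -151 40
python3 - <<'E'
from fit import *
for n in ("scene","side"):
    p,z=snap(n); print(n,lens(n,p,z)); dish(n,(549,135))
    im=cv2.resize(p[:,:,::-1],None,fx=4,fy=4,interpolation=cv2.INTER_CUBIC)
    cv2.imwrite("pics/%s2.png"%n,im[560:960,500:1250] if n=="scene" else im[700:1300,850:1500])
E
```

```text
pos [ 567.9 -112.6   39.6] xang 94.0 toolz [-0. -0. -1.] shift cm [-3.84 -0.05 -0.04] F [ 2.3  2.3 -0. ] t 5.05 g -0.0
scene (array([552.7,  97.3]), np.float64(0.963))
scene dish 0.59 1767 (array([572.7, 164.6]), np.float64(0.124))
side (array([551.1,  97.8]), np.float64(0.227))
```

View pics/scene2.png

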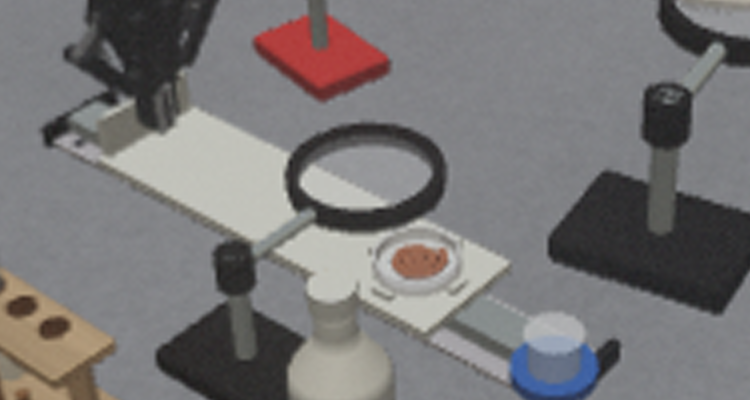

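The lip is hooked and moving. The dish, at about (420,260), rides along and has not yet reached the lens at (365,180). I'll track the brown fossil for exact displacement.

```bash
cat > fos.py <<'E'
from fit import *
def fos(p,y0,n="scene"):
    z=np.zeros((384,512)); v,u=np.mgrid[:384,:512]; G=onplane(n,np.c_[u.ravel(),v.ravel()],38.).reshape(384,512,3)
    q=p.astype(int); m=(q[...,0]-q[...,2]>35)&(np.hypot(G[...,0]-550,G[...,1]-y0)<45)
    return G[m].mean(0).round(1),m.sum()
E
python3 - <<'E'
from fos import *
for n in ("scene","side"): print(n,fos(np.load(n+"0.npz")["p"],180,n))
p,z=snap("scene"); print(fos(p,137));
E
```

```text
scene (array([547.7, 182.1,  38. ]), np.int64(95))
side (array([548.4, 175.2,  38. ]), np.int64(49))
(array([550.5, 141.3,  38. ]), np.int64(88))
```

Call:
{"api": "step_arm", "payload": {
  "plan": "-0.3 0 0 0 0; -0.7 0 0 0 0; -1.2 0 0 0 0; -1.7 0 0 0 0; -2.2 0 0 0 0; -2.7 0 0 0 0; -3.1 0 0 0 0; -3.3 0 0 0 0; -3.4 0 0 0 0; -3.4 0 0 0 0"
}}

```text
time_s: 6.3
eef_pos: [570.3, -146.5, 39.7]
ee_rot: [0.0, 0.682, 0.731, -0.0]
force: [-1.1, 0.4, 0.3]
grip_width: -0.002
```

```bash
python3 go.py 570 -151 40
python3 - <<'E'
from fos import *
for n in ("scene","side"):
    p,z=snap(n); print(n,lens(n,p,z),fos(p,105,n)); dish(n,(552,105))
    im=cv2.resize(p[:,:,::-1],None,fx=4,fy=4,interpolation=cv2.INTER_CUBIC)
    cv2.imwrite("pics/%s3.png"%n,im[560:960,500:1250] if n=="scene" else im[700:1300,850:1500])
P,z=snap("wrist","w3.png"); print(fos(P,105,"wrist"))
E
```

```text
pos [ 570.3 -146.5   39.7] xang 94.0 toolz [ 0. -0. -1.] shift cm [-0.45 -0.06 -0.03] F [-1.1  0.4  0.3] t 6.3 g -0.0
scene (array([552.7,  97.3]), np.float64(0.964)) (array([554.2, 109. ,  38. ]), np.int64(75))
scene dish 0.46 231 (array([554.3, 108.7]), np.float64(0.696))
side (array([526.8, 112.4]), np.float64(0.094)) (array([nan, nan, nan]), np.int64(0))
(array([nan, nan, nan]), np.int64(0))fos.py:5: RuntimeWarning: Mean of empty slice.
  return G[m].mean(0).round(1),m.sum()
  ret = um.true_divide(
```

View pics/w3.png

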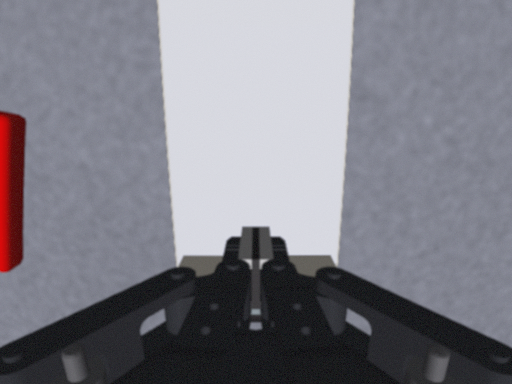

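Call:
{"api": "step_arm", "payload": {
  "plan": "-0.2 0 0 0 0; -0.4 0 0 0 0; -0.5 0 0 0 0; -0.5 0 0 0 0; 0.2 0 0 0 0; 1.5 0 0 0 0; 1.5 0 -4 0 0; 3 0 -9 0 0; 6 0 -14 0 0; 8 0 -19 0 0"
}}

```text
time_s: 7.55
eef_pos: [564.3, -69.9, 218.1]
ee_rot: [-0.0, 0.682, 0.732, -0.0]
force: [-0.1, 0.7, -0.4]
grip_width: 0.002
```

Call:
{"api": "step_arm", "payload": {
  "plan": "0 0 -3 0 0; 0 0 -3 0 0; 0 0 -3 0 0"
}}

```text
time_s: 7.85
eef_pos: [564.8, -71.3, 246.3]
ee_rot: [0.0, 0.682, 0.732, -0.0]
force: [-0.3, -1.0, -0.5]
grip_width: -0.003
```

```bash
python3 go.py 570 -151 40
cat > chk.py <<'E'
from fos import *
for n in ("scene","side","wrist"):
    p,z=snap(n); np.savez(n+"4.npz",p=p,z=z)
    if n!="wrist": print(n,lens(n,p,z),fos(p,100,n))
    else: cv2.imwrite("pics/w4.png",p[:,:,::-1]); print(proj(n,[[553,97.2,88],[553,97.2,37]]))
    L=spotter.regions_of(n,"dish")
    for q in L[:2]: print(n,"dish",round(q["conf"],2),np.round(q["extent"]),fit(n,fill(q["pixels"]),(552,97),30,30,44))
    if n!="wrist":
        P=full(n,z); h=P[...,2]; m=(h>58)&(h<68)&(P[...,1]<-130)&(P[...,1]>-200)&(P[...,0]>520)&(P[...,0]<615)&(p.min(2)>100); print("liptop",m.sum(),[np.round(v,1) for v in cv2.minAreaRect(P[m][:,:2].astype(np.float32))])
E
python3 chk.py
```

```text
pos [564.8 -71.3 246.3] xang 94.0 toolz [-0. -0. -1.] shift cm [-7.99 -0.04 20.63] F [-0.3 -1.  -0.5] t 7.85 g -0.0
scene (array([552.7,  97.6]), np.float64(0.964)) (array([555.1, 105.4,  38. ]), np.int64(69))
scene dish 0.47 [216. 203.  23.  10.] (array([554.2, 104.6]), np.float64(0.6))
liptop 30 [array([ 570.5, -158.6]), array([79.1, 11.2]), np.float64(5.8)]
side (array([554.1,  96.8]), np.float64(0.969)) (array([556.1, 109.2,  38. ]), np.int64(43))
liptop 199 [array([ 572.4, -165.9]), array([79.7, 10.7]), np.float64(4.3)]
[[255.39216715 -13.29253293]
 [255.48276309   5.09030049]]
```

View pics/w4.png

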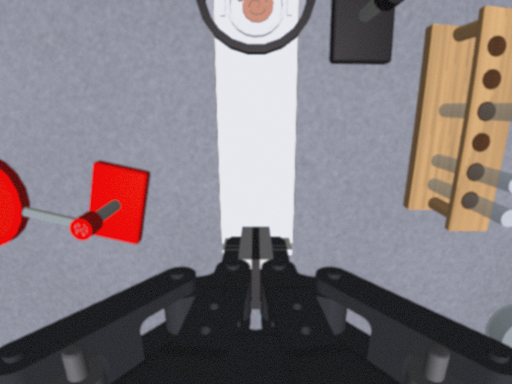

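The wrist view shows the dish at about (257,8), nearly under the rim, cut off by the picture's edge. I'll move along at height to see the whole lens.

Call:
{"api": "step_arm", "payload": {
  "plan": "4 0 -2 0 0; 8 0 -4 0 0; 10 0 -4 0 0; 10 0 -4 0 0; 10 0 -4 0 0; 10 0 -4 0 0"
}}

```text
time_s: 8.75
eef_pos: [558.1, 26.8, 285.9]
ee_rot: [-0.0, 0.682, 0.731, -0.0]
force: [-0.1, -0.5, -0.1]
grip_width: 0.003
```

```bash
cat > chk2.py <<'E'
from fos import *
p,z=snap("wrist"); P=full("wrist",z); print(readout.sense()["eef_pos"].round(1),readout.sense()["time_s"])
h=P[...,2]; m=(p.max(2)<80)&(h>76)&(h<102)&(np.hypot(P[...,0]-553,P[...,1]-97)<60)
print("lens",m.sum(),circ(P[m][:,:2]),fit("wrist",fill(m),(553,97),52,81,95))
print("fossil",fos(p,100,"wrist"))
for q in spotter.regions_of("wrist","dish")[:2]: print("dish",round(q["conf"],2),np.round(q["extent"]),fit("wrist",fill(q["pixels"]),(552,100),30,30,44))
o=p[:,:,::-1].copy()
q=proj("wrist",[[553,97.2,88],[553,97.2,37]]); print(q); c=q[0].round().astype(int)
cv2.imwrite("pics/w5.png",cv2.resize(p[max(0,c[1]-75):c[1]+75,c[0]-100:c[0]+100,::-1],None,fx=4,fy=4,interpolation=cv2.INTER_CUBIC)); print(c)
E
python3 chk2.py
```

```text
[558.1  26.7 286. ] 8.8
lens 1366 (array([553.05256878,  93.86488795]), np.float64(47.65854207193445), 1366) (array([553. ,  93.2]), np.float64(0.952))
fossil (array([553.3,  99. ,  38. ]), np.int64(632))
dish 0.38 [434. 204. 106. 186.] (array([552., 100.]), np.float64(0.0))
[[254.8564376  102.62984771]
 [254.95267115 103.24991658]]
[255 103]
```

View pics/w5.png

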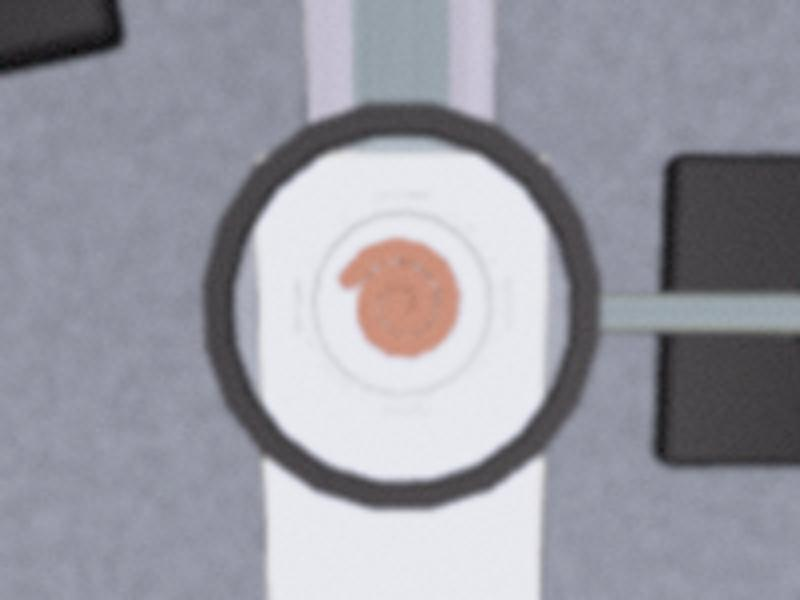

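The top view shows the rim centred at about (402,304) and the dish at about (403,302), with its tabs all round, so it is nearly centred. I'll refine that from this same view.

Run:
```python
from fos import *
im=cv2.imread("pics/w5.png"); g=cv2.cvtColor(im,cv2.COLOR_BGR2GRAY); off=np.array([155,28])
def px(c): return (np.array(c)-1.5)/4+off
# ring inner boundary & outer: radial gradient edges from approximate centre
def radial(c,r0,r1,sign):
    pts=[]
    for t in np.radians(np.arange(0,360,3)):
        if abs(np.sin(t))<.2 and np.cos(t)>0: continue
        r=np.arange(r0,r1,.5); s=cv2.remap(cv2.GaussianBlur(g,(5,5),0).astype(np.float32),(c[0]+r*np.cos(t)).astype(np.float32)[None],(c[1]+r*np.sin(t)).astype(np.float32)[None],1)[0]
        d=np.gradient(s)*sign; k=d.argmax(); pts.append((c[0]+r[k]*np.cos(t),c[1]+r[k]*np.sin(t)))
    return px(pts)
for nm,r0,r1,sg,h,c in (("ring outer",185,215,1,95,(402,304)),("ring inner",150,185,-1,88,(402,304)),("dish line",80,98,-1,44,(403,302))):
    q=radial(c,r0,r1,sg); e=cv2.fitEllipse(q.astype(np.float32)); 
    W=onplane("wrist",q,h); print(nm,np.round(e[0],2),np.round(e[1],1),[np.round(v,2) for v in circ(W[:,:2])])
tabs=np.array([(403,195),(403,408),(298,304),(508,304)]); print("tabs",onplane("wrist",px(tabs),35).round(1).tolist())
```

```text
ring outer [254.95 104.11] [ 99.2 101.8] [array([553.33,  93.9 ]), np.float64(51.93), np.int64(113)]
ring inner [254.99 104.79] [83.9 86.3] [array([553.38,  93.72]), np.float64(44.9), np.int64(113)]
dish line [255.06 103.33] [41.8 43. ] [array([553.17,  96.66]), np.float64(25.18), np.int64(112)]
tabs [[551.3, 128.8, 35.0], [555.7, 65.2, 35.0], [521.2, 94.6, 35.0], [585.8, 99.1, 35.0]]
```

Lens is at (553.3, 93.8), dish/seat at (553.3, 96.8), and the fitted radii (51.9 and 44.9 mm) match the stated sizes. About 3 mm is left, so I'll hook the lip again and draw to TCP y ≈ -154.5.

Call:
{"api": "step_arm", "payload": {
  "plan": "-5 0 3 0 0; -10 0 6 0 0; -14 0 10 0 0; -16 0 15 0 0; -16 0 19 0 0; -16 0 22 0 0; -16 0 23.8 0 0; -16 0 24.6 0 0; -16 0 24.6 0 0; -16 0 24.6 0 0"
}}

```text
time_s: 9.85
eef_pos: [569.9, -132.3, 41.8]
ee_rot: [0.001, 0.682, 0.731, 0.0]
force: [-0.2, 0.4, 0.1]
grip_width: 0.0
```

```bash
python3 go.py 570.9 -154.5 40
```

```text
pos [ 569.9 -132.3   41.8] xang 94.0 toolz [ 0.002 -0.001 -1.   ] shift cm [-2.22 -0.05  0.19] F [-0.2  0.4  0.1] t 9.85 g 0.0
```

Call:
{"api": "step_arm", "payload": {
  "plan": "-0.6 0 0.1 0 0; -1.2 0 0.1 0 0; -1.6 0 0.1 0 0; -1.8 0 0.1 0 0; -1.9 0 0.1 0 0; -2 0 0.1 0 0; -2.1 0 0.1 0 0; -2.2 0 0.1 0 0; -2.2 0 0.1 0 0; -2.2 0 0.1 0 0"
}}

```text
time_s: 10.85
eef_pos: [570.8, -153.7, 39.6]
ee_rot: [0.0, 0.682, 0.731, -0.0]
force: [-0.2, 2.7, 1.6]
grip_width: -0.003
```

Call:
{"api": "step_arm", "payload": {
  "plan": "0.5 0 0 0 0; 1.5 0 0 0 0; 1.5 0 -4 0 0; 3 0 -9 0 0; 7 0 -14 0 0; 12 0 -19 0 0; 16 0 -24 0 0; 18 0 -24.6 0 0; 18 0 -24.6 0 0; 18 0 -24.6 0 0"
}}

```text
time_s: 11.85
eef_pos: [558.4, 27.6, 287.0]
ee_rot: [0.001, 0.681, 0.732, 0.001]
force: [0.0, -0.6, -0.3]
grip_width: -0.0
```

```bash
python3 chk2.py
python3 - <<'E'
from fos import *
i=cv2.imread("pics/w5.png"); c=proj("wrist",[[553,97.2,88]])[0].round().astype(int); off=np.array([c[0]-100,c[1]-75]); g=cv2.GaussianBlur(cv2.cvtColor(i,cv2.COLOR_BGR2GRAY),(5,5),0).astype(np.float32)
def cen(xy,h): return (proj("wrist",[[*xy,h]])[0]-off)*4+1.5
for nm,r0,r1,sg,h,c in (("outer",180,220,1,95,cen((553.3,93.8),88)),("inner",150,187,-1,88,cen((553.3,93.8),88)),("dish",80,98,-1,44,cen((553.5,93.8),44))):
    pts=[]
    for t in np.radians(np.arange(0,360,3)):
        if abs(np.sin(t))<.2 and np.cos(t)>0: continue
        r=np.arange(r0,r1,.5); s=cv2.remap(g,(c[0]+r*np.cos(t)).astype(np.float32)[None],(c[1]+r*np.sin(t)).astype(np.float32)[None],1)[0]
        k=(np.gradient(s)*sg).argmax(); pts.append((c[0]+r[k]*np.cos(t),c[1]+r[k]*np.sin(t)))
    W=onplane("wrist",(np.array(pts)-1.5)/4+off,h); print(nm,[np.round(v,2) for v in circ(W[:,:2])])
p,z=snap("scene"); cv2.imwrite("pics/s6.png",cv2.resize(p[:,:,::-1],(768,576)))
E
```

```text
[558.1  26.2 285.1] 11.9
lens 1361 (array([552.24582184,  92.57838906]), np.float64(47.66298797888636), 1361) (array([552.9,  91.5]), np.float64(0.94))
fossil (array([552.6,  95.6,  38. ]), np.int64(626))
[[255.4696756  101.22218762]
 [255.54028179 102.02792526]]
[255 101]
outer [array([551.91,  91.77]), np.float64(51.45), np.int64(113)]
inner [array([551.92,  91.6 ]), np.float64(44.46), np.int64(113)]
dish [array([551.98,  92.39]), np.float64(25.11), np.int64(102)]
```

View pics/w5.png

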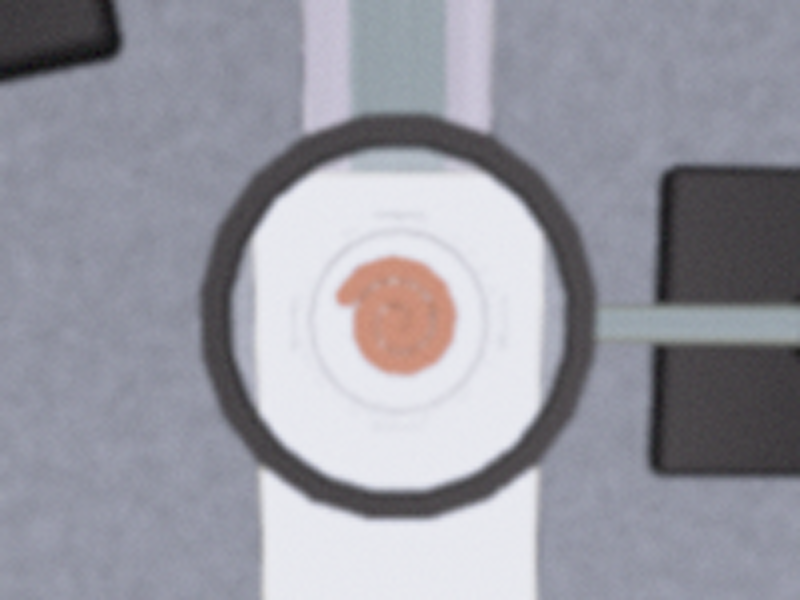

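View pics/s6.png

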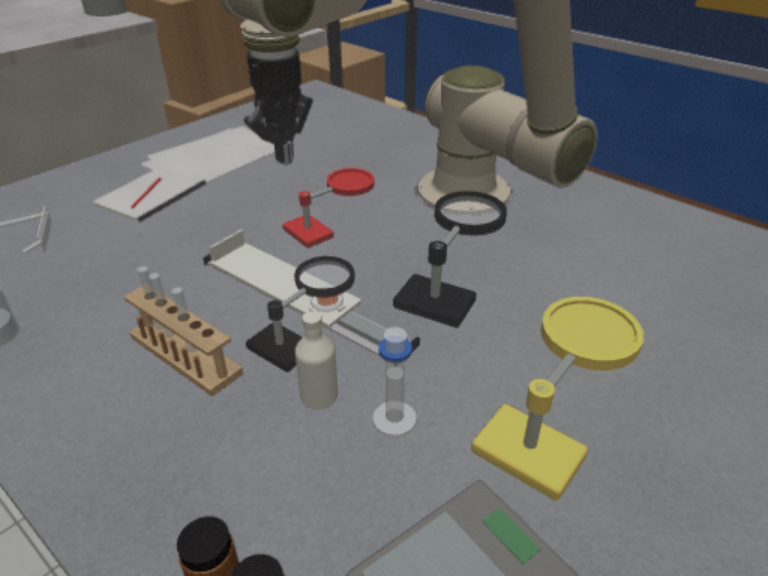

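The dish circle (399,320) sits concentric with the rim (399,315) to within about 1 mm. The other objects stand where they did and the arm is well clear above.

```bash
python3 -c "
from rig import workorder
print(workorder.finish_job())"
```

```text
the job is handed in; nothing more can be done
None
```

I drew the carriage about 82 mm with the shut fingertips hooked behind its lip, so the dish now sits centred under the small black magnifier's lens. I then moved clear and handed the job in, with the clock at about 12 s of the 42 s allowed.

- **Centring:** the last wrist view from above puts the dish centre 0.1 mm across and about 0.7 mm along the rail from the lens centre. The arm was still settling by a millimetre or so when that picture was taken.
- **Dish and forces:** the dish looked centred in its seat, and the wrist force read under 4 N after each move. The first draw stopped about 3 mm short, so I hooked the lip a second time to finish.
- **Other objects:** the magnifier, bottle, cylinder and rack look unmoved in the last scene picture, and nothing was touching the robot.

**Checks that failed or disagreed:**
- Before the last 3 mm, the fixed scene camera put the dish about 7 mm short, with the rim partly hiding it. The wrist view gave 3 mm and the lip position about 4 mm, so I trusted the wrist view.
- I did not repeat the scene-camera measurement after the final draw.
- The dish detector failed in the wrist views, so I fitted the dish from its edges instead.

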